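Show the large tissue cassette to the inspection camera

TASK

Take the one large tissue cassette out of the rack and hold it up for the inspection camera: its middle on the lens axis, 120 mm in front of the lens rim, a broad face square to the lens and its long side upright in the camera's picture (leaning and turned as the camera is). Leave the small cassettes in the rack, do not touch the camera or push the bottles about. Finish while holding the cassette still there; do not put it down or let go.

Things in the scene. Friction and masses are not known exactly. Their poses are not given: they have to be found in the camera images.
- cassette_center (a point): Centre of the large loose white tissue cassette, 10 mm thick (x axis), 50 mm wide (y), 74 mm tall (z), lattice on both broad faces (equal in use), solid band across the top; about 35 g. Stands on its short end in one of the rack's slots, 22 mm of it inside with 1 mm play, centre 43 mm and top 80 mm above the worktop; its two narrow upright edges (ends of y) are free to grasp above the rack.
- large_cassette: The same large cassette, at its origin: the centre of its underside, 37 mm below cassette_center; same axes.
- cassette_rack: Fixed grey rack, 134 mm long (x axis), 74 mm wide (y), 28 mm high. Origin: centre of its underside. Three slots at x = -36, 0 and 36 mm, each 12 mm (x) by 52 mm (y), floor 6 mm above the worktop, thin walls up to 28 mm; each holds one upright cassette, broad faces along x. Which slot holds the large one changes.
- lens (a point): Centre of the lens rim of the inspection camera: white box 52 x 48 x 44 mm with a black lens barrel 34 mm in diameter, in a yoke on the boom of a fixed stand. It looks towards the robot's side and 9 to 32 degrees down. x axis: along the lens axis, from the scene into the lens; z: up in the picture
- view_point (a point): Point in the air on the lens axis, 120 mm in front of the lens rim, where the cassette's centre is to be held, 0.24 to 0.32 m above the worktop. x axis: towards the lens; z: up in the picture. The cassette is right when its x axis lies along this x (either way round) and its z along this z.
- camera_stand: Fixed stand of the camera: round foot 100 mm in diameter, column 394 mm tall, boom 340 mm above the worktop reaching 110 mm from the column to the camera's tilt pivot. Origin: on the worktop straight below that pivot; the column stands at x = +110 mm. Stand and camera are not to be touched.
- small_cassette_1: A small white tissue cassette 10 x 28 x 40 mm, standing in a slot of the rack, its top 46 mm above the worktop; origin at the centre of its underside. Stays there (it may shift inside its slot).
- small_cassette_2: A second, equal small cassette; as small_cassette_1.
- white_bottle: Loose white screw-cap bottle standing on the worktop on the robot's left, 48 mm in diameter, 98 mm tall; origin at the centre of its underside. Stays where it is.
- small_bottle: Loose small screw-cap bottle 36 mm in diameter, 60 mm tall, standing in the middle near the front edge; origin at the centre of its underside. Stays where it is.
- brown_bottle: Loose brown screw-cap bottle 39 mm in diameter, 66 mm tall, standing on the robot's right beside the cassette rack; origin at the centre of its underside. Stays where it is.

How it is judged:
On the way:
1. the large cassette is held by the fingers and lifted clear of the rack, the small cassettes still standing in it (height (world z) of cassette_center above 0.1 m and contact force between the fingers and large_cassette above 1 N and distance of each of small_cassette_1, small_cassette_2 from where it was at the start of the episode below 0.03 m), for 0.2 s.
At the end, for the whole second after the job is handed in: Held still in the fingers, clear of the camera: cassette centre within 15 mm along and 12 mm across the lens axis of the view point, face square and long side upright in the picture within 0.17 rad, top up; small cassettes still in the rack (within 30 mm) (x of cassette_center in the frame of view_point between -0.015 and 0.015 m and y of cassette_center in the frame of view_point between -0.012 and 0.012 m and z of cassette_center in the frame of view_point between -0.012 and 0.012 m and angle between the x axis of cassette_center and the x axis of view_point, either way round below 0.17 rad and angle between the z axis of cassette_center and the z axis of view_point, either way round below 0.17 rad and angle between cassette_center's own z axis and vertical below 0.9 rad and contact force between the fingers and large_cassette above 1 N and contact force between large_cassette and camera_stand below 0.3 N and linear speed of large_cassette below 0.02 m/s and angular speed of large_cassette below 0.2 rad/s and distance of each of small_cassette_1, small_cassette_2 from where it was at the start of the episode below 0.03 m); the arm keeps its last pose, push and grip.
It fails at once if a small cassette is taken or knocked from its slot (moved over 30 mm or tilted over 0.5 rad) (distance of any of small_cassette_1, small_cassette_2 from where it was at the start of the episode above 0.03 m or angle between any of small_cassette_1, small_cassette_2's own z axis and vertical above 0.5 rad).
It fails at once if the camera or its stand is touched (over 2 N) or the camera is shifted (over 5 mm) (contact force between any of the fingers, the arm, large_cassette and camera_stand above 2 N or distance of view_point from where it was at the start of the episode above 0.005 m).
It fails at once if a bottle is moved by more than 20 mm (distance of any of white_bottle, small_bottle, brown_bottle from where it was at the start of the episode above 0.02 m).
It also fails if it takes over 51 s, if anything falls off the work surface, if the arm or the gripper's body presses on something with over 40 N, if the wrist force passes 120 N, or if a joint passes its speed limit or range.

ROBOT

A 7-joint arm with a two-finger parallel gripper is mounted at the origin on a cart in front of the work surface, level with it; the furniture and walls round the work are solid. World frame = base frame: x ahead of the robot, y to its left, z up, the work surface at z = 0. Lengths are in m, angles in rad, forces in N, time in s.
With the tool pointing down it reaches from about 0.4 to 0.9 m from the base axis. Payload 5.6 kg.
Tool frame: the origin (TCP) lies midway between the tips of the shut fingers; the grasp point (between the pads) lies 19 mm behind it; z points along the fingers, y is the line along which they close (so a half turn about z gives the same grasp; the last joint's range is limited). The gripper opens to 92 mm and grips with 3 to 60 N. Pads are 20 mm wide; open, the fingers measure 128 mm over their backs; the gripper's body (75 mm by 189 mm) begins 69 mm behind the grasp point.
Start: joints at [-1.362, 0.468, -0.012, 1.603, 0.006, 1.071, -0.056], TCP at [0.162, 0.629, 0.185] pointing down, gripper open.
Joint ranges: [-2.53, 2.53], [-0.31, 2.02], [-1.57, 1.55], [0.28, 2.44], [-1.29, 4.43], [0.15, 1.84], [-2.92, 2.92]. Speed limits (rad/s): [2.57, 2.57, 3.14, 3.14, 3.14, 3.14, 3.14].

INTERFACE

Orientations are given as a 3x3 rotation matrix whose columns are the frame's x, y, z axes.
In Python, from station import env, effector, solver, viewer, workorder, search_frame, tip_of gives the robot as it stands. Calls block until the motion is done:
- env.reach(position, orientation): joint-space move of the TCP to a pose.
- env.movel(position, frame=None, rate=0.15): straight line of the TCP; frame=None keeps the orientation; rate is the mean speed in m/s.
- env.goto_joints(angles): joint-space move.
- effector.release() and effector.grasp(squeeze=None): open the fingers fully, or close them until they stop; squeeze is the grip in N (None keeps the last).
- env.pause(seconds).
- solver.inverse_kinematics(position, orientation): joint angles nearest the present ones, or None.
- env.sense(): the state.
- viewer.read_camera(name): name is "side" or "top"; returns (picture, depth): 400x640x3 uint8, red, green, blue; 400x640 float32, m along the optical axis (not along the pixel's ray), 0 where there is no reading.
- viewer.camera_info(name): a dict with "intrinsics" (3x3 intrinsics, pixels), "eye" and "rotation" of the camera in the world. Camera axes: x right, y up, looking along -z (the intrinsics and any distortion apply to the point x, -y, -z); pixel columns grow to the right and rows downward; lengths in m; the calibration is good to about 2 mm. A picture is of the moment at which its call begins. camera_info takes no time and is no camera call.
A pose or a line that the arm cannot do raises env.PlanningError and nothing moves.
- workorder.finish_job(): hands the job in; it is judged then, once.
Trained networks look in the newest picture that a camera, given by its name, has taken for a name from the list of things; names that differ only in an ending like _2 or _b are one class to them, and where a whole thing is asked for, a point or a joint stands for the part that bears it (a point fixed in the world has none). Each returns a list of dicts, best first, with "score" (0 to 1); they miss things now and then, are a little off and sometimes report something else, mostly with a low value. They report only what shows in the picture. A call takes as long as a camera call.
- search_frame(camera, name): "at" ([x, y, z] in m, in world coordinates, good to about 4 mm: the middle of the surface that is visible of it).
- tip_of(camera, name): "at" ([x, y, z] in m, in world coordinates, good to about 4 mm: a listed point, or the origin of a listed thing).
The state is a dict: "t": time; "joint_positions": joint angles; "joint_velocities": joint speeds; "tau": joint torques, N m; "ee_pos": TCP position; "tcp_rot": TCP orientation; "wrist_force": force on the tool from outside, world axes, zero at the start; "moment": the same for the moment, N m; "gripper_width": finger opening in m; "grasp_force": force on a finger pad.
Only numpy, scipy, OpenCV 4.12 (cv2) and the standard library are available. Lean on these libraries where they do the work, as an engineer would, in place of code of your own. Each camera call takes 0.05 s, during which the arm holds its last target. There are 200 camera calls.

## Working session

There is one attempt and no reset: what is moved stays moved. The work goes in short steps, each a Python script; the robot and the scene stay as the last script left them, time stands still between calls to the robot, and variables do not carry over. Pictures are saved under pics/ and viewed, at most 10 in all, crops included, and the job is handed in when it is done.

```bash
mkdir -p pics; ls; python3 - <<'E'
from station import env, effector, solver, viewer, workorder, search_frame, tip_of
import cv2, numpy as np
for c in ("side","top"):
    p,d=viewer.read_camera(c); cv2.imwrite(f"pics/{c}0.png",p[:,:,::-1]); np.save(f"pics/{c}0.npy",d)
    i=viewer.camera_info(c); print(c,i)
    for n in ("cassette_center","large_cassette","cassette_rack","lens","view_point","camera_stand","small_cassette_1","brown_bottle","small_bottle","white_bottle"):
        try: print(n,[(np.round(r["at"],3).tolist(),round(r["score"],2)) for r in tip_of(c,n)[:3]])
        except Exception as e: print(n,e)
print(env.sense()["t"])
E
```

```text
pics
side {'intrinsics': array([[435.05548298,   0.        , 331.62633019],
       [  0.        , 435.05548298, 202.37987311],
       [  0.        ,   0.        ,   1.        ]]), 'eye': array([-0.20257397, -1.17478437,  0.75169891]), 'rotation': array([[ 0.84247193,  0.20669446, -0.49751226],
       [-0.53863549,  0.30495188, -0.78541464],
       [-0.01062356,  0.92966755,  0.36824637]])}
cassette_center [([0.406, 0.052, -0.001], 0.55), ([0.448, -0.332, 0.042], 0.47)]
large_cassette [([0.45, -0.338, 0.006], 0.63)]
cassette_rack [([0.446, -0.334, -0.001], 0.82)]
lens [([0.567, 0.338, 0.329], 0.53)]
view_point []
camera_stand [([0.407, -0.326, 0.001], 0.72)]
small_cassette_1 [([0.476, -0.342, 0.011], 0.5), ([0.41, -0.327, 0.002], 0.44)]
brown_bottle [([0.399, -0.514, 0.0], 0.76)]
small_bottle [([0.408, 0.051, 0.002], 0.53), ([0.412, -0.327, 0.005], 0.41)]
white_bottle [([0.569, 0.341, 0.326], 0.26)]
top {'intrinsics': array([[401.27947133,   0.        , 321.37778775],
       [  0.        , 401.27947133, 209.39693002],
       [  0.        ,   0.        ,   1.        ]]), 'eye': array([ 0.39136786, -0.0548952 ,  1.80668859]), 'rotation': array([[-1.58360056e-04,  9.98335821e-01, -5.76676964e-02],
       [-9.99856646e-01,  8.18304179e-04,  1.69120633e-02],
       [ 1.69311083e-02,  5.76621077e-02,  9.98192576e-01]])}
cassette_center [([0.448, -0.336, 0.044], 0.47)]
large_cassette [([0.447, -0.332, 0.004], 0.5), ([0.446, -0.33, 0.046], 0.16)]
cassette_rack [([0.445, -0.332, -0.005], 0.94)]
lens [([0.567, 0.34, 0.332], 0.69)]
view_point [([0.484, -0.34, 0.008], 0.6)]
camera_stand [([0.624, 0.346, 0.003], 0.59)]
small_cassette_1 [([0.482, -0.336, 0.008], 0.43)]
brown_bottle [([0.394, -0.516, 0.002], 0.42)]
small_bottle [([0.406, 0.042, 0.002], 0.51)]
white_bottle [([0.393, 0.216, 0.002], 0.62)]
1.1
```

View pics/side0.png

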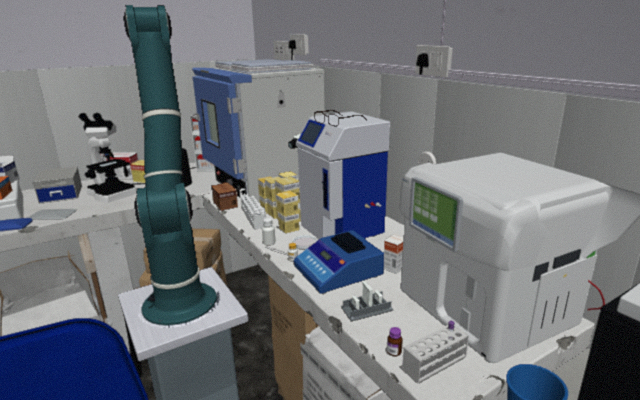

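View pics/top0.png

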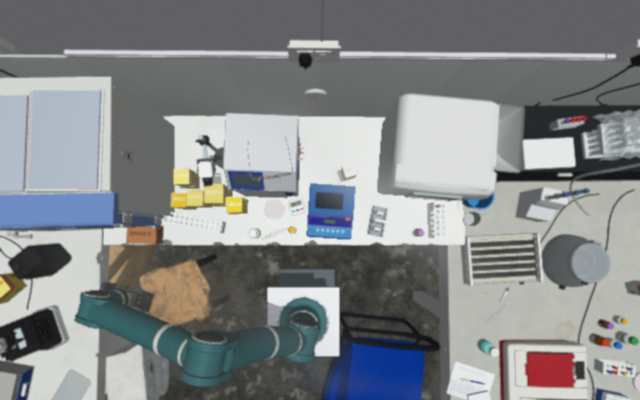

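```bash
cat > h.py <<'E'
import numpy as np, cv2
from station import env, effector, solver, viewer, workorder, search_frame, tip_of
def proj(c,P):
    i=viewer.camera_info(c); q=(np.atleast_2d(P)-i["eye"])@i["rotation"]; q=q*[1,-1,-1]
    u=q@i["intrinsics"].T; return u[:,:2]/u[:,2:]
def cloud(c,d):
    i=viewer.camera_info(c); K=i["intrinsics"]; v,u=np.mgrid[:400,:640]
    q=np.stack([(u-K[0,2])/K[0,0]*d,-(v-K[1,2])/K[1,1]*d,-d],-1)
    return q@i["rotation"].T+i["eye"]
E
python3 - <<'E'
from h import *
print(proj("side",[[.567,.338,.33],[.624,.346,0],[.448,-.335,.043]]),proj("top",[[.567,.338,.33],[.624,.346,0],[.448,-.335,.043]]))
s=cv2.imread("pics/side0.png");t=cv2.imread("pics/top0.png")
r=lambda im:cv2.resize(im,(400,300),interpolation=cv2.INTER_CUBIC)
u,v=proj("side",[.567,.338,.33])[0].astype(int)
a=[r(s[v-40:v+50,max(u-60,0):max(u-60,0)+120]),r(s[270:330,330:410]),r(t[115:205,160:280]),r(t[195:240,350:410])]
cv2.imwrite("pics/c1.png",np.vstack([np.hstack(a[:2]),np.hstack(a[2:])]))
d=np.load("pics/top0.npy");P=cloud("top",d)
m=(P[...,2]>.2)&(P[...,2]<.42)&(abs(P[...,0]-.62)<.25)&(abs(P[...,1]-.34)<.12)
vv,uu=np.where(m)
for y,x in list(zip(vv,uu))[::4]: print(y,x,P[y,x].round(3))
E
```

```text
[[290.79652765 144.83196481]
 [305.09588956 217.22056713]
 [367.73978468 296.19041534]] [[207.887601   184.8144022 ]
 [225.72476547 180.93237452]
 [378.14775583 219.69591856]]
135 199 [0.737 0.356 0.392]
135 203 [0.748 0.354 0.349]
135 207 [0.747 0.339 0.351]
136 201 [0.734 0.349 0.391]
136 205 [0.745 0.348 0.345]
137 198 [0.731 0.36  0.388]
137 202 [0.73  0.345 0.392]
137 206 [0.74  0.341 0.353]
138 198 [0.727 0.36  0.389]
138 202 [0.728 0.347 0.385]
138 206 [0.736 0.341 0.354]
139 199 [0.724 0.357 0.388]
139 203 [0.727 0.346 0.377]
139 207 [0.733 0.338 0.351]
140 197 [0.731 0.377 0.343]
140 201 [0.722 0.352 0.381]
140 205 [0.728 0.344 0.357]
140 209 [0.732 0.335 0.337]
141 199 [0.725 0.367 0.353]
141 203 [0.723 0.35  0.36 ]
141 207 [0.724 0.337 0.355]
142 197 [0.723 0.376 0.345]
142 201 [0.721 0.359 0.354]
142 205 [0.72  0.344 0.357]
142 209 [0.725 0.335 0.335]
143 202 [0.717 0.355 0.355]
143 206 [0.717 0.341 0.353]
143 210 [0.732 0.344 0.287]
144 203 [0.715 0.354 0.346]
144 207 [0.716 0.34  0.345]
144 211 [0.733 0.345 0.269]
145 203 [0.713 0.356 0.34 ]
145 207 [0.715 0.343 0.332]

[... 4003 characters left out ...]

184 233 [0.565 0.237 0.372]
184 237 [0.564 0.221 0.383]
185 207 [0.565 0.338 0.344]
185 211 [0.566 0.326 0.332]
185 229 [0.561 0.251 0.374]
185 233 [0.561 0.236 0.379]
185 237 [0.561 0.222 0.375]
186 207 [0.561 0.337 0.347]
186 228 [0.558 0.255 0.372]
186 232 [0.557 0.239 0.38 ]
186 236 [0.558 0.226 0.373]
187 230 [0.555 0.249 0.367]
187 234 [0.554 0.234 0.371]
188 228 [0.552 0.257 0.363]
188 232 [0.551 0.241 0.369]
188 236 [0.551 0.227 0.368]
189 231 [0.549 0.248 0.355]
189 235 [0.549 0.233 0.355]
190 233 [0.553 0.256 0.28 ]
190 237 [0.553 0.239 0.287]
190 241 [0.551 0.222 0.3  ]
191 238 [0.553 0.242 0.251]
191 242 [0.552 0.226 0.256]
192 239 [0.552 0.245 0.218]
192 243 [0.552 0.229 0.218]
```

View pics/c1.png

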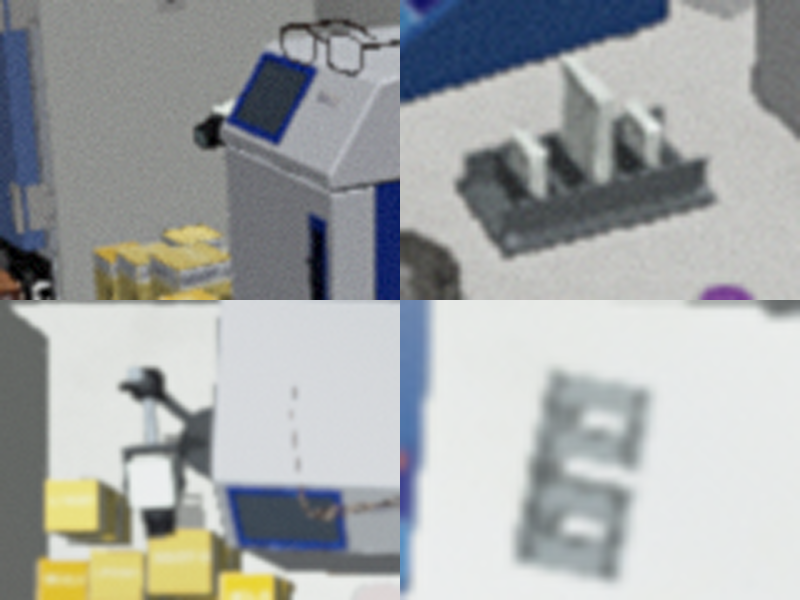

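```bash
python3 - <<'E'
from h import *
D={}
for c in ("top","side"):
    L=[viewer.read_camera(c) for _ in range(6)]
    d=np.array([l[1] for l in L]); d=np.where(d==0,np.nan,d); D[c]=np.nan_to_num(np.nanmedian(d,0))
    np.save(f"pics/{c}m.npy",D[c])
    if c=="top": im=np.mean([l[0] for l in L],0)
P=cloud("top",D["top"])
# rack mask in top picture
x,y,z=np.moveaxis(P,-1,0)
near=(abs(x-.447)<.11)&(abs(y+.335)<.075)&(D["top"]>0)
g=im.mean(2); m=near&((g<175)|(z>.014))
print("gray pct",np.percentile(g[near],[5,50,95]))
m=cv2.morphologyEx(m.astype(np.uint8),cv2.MORPH_CLOSE,np.ones((5,5)))
n,lab,st,_=cv2.connectedComponentsWithStats(m);k=1+np.argmax(st[1:,4]);vv,uu=np.where(lab==k)
# rectify pixels on plane z=0.02
i=viewer.camera_info("top");K=i["intrinsics"];r=np.stack([(uu-K[0,2])/K[0,0],-(vv-K[1,2])/K[1,1],-np.ones(len(uu))],-1)@i["rotation"].T
Q=i["eye"]+r*((.022-i["eye"][2])/r[:,2])[:,None]
print("rack rect",cv2.minAreaRect((Q[:,:2]*1000).astype(np.float32)),len(Q))
C=np.cov(Q[:,:2].T);w,V=np.linalg.eigh(C);print("pca yaw",np.degrees(np.arctan(V[1,1]/V[0,1])),np.sqrt(12*w))
# cassette upper part in side
S=cloud("side",D["side"]);x,y,z=np.moveaxis(S,-1,0)
m=(abs(x-.447)<.09)&(abs(y+.335)<.06)&(z>.05)&(z<.09)
q=S[m];print("side cassette",len(q),q.mean(0),q.min(0),q.max(0));w,V=np.linalg.eigh(np.cov(q[:,:2].T));print(np.degrees(np.arctan2(V[1,1],V[0,1])),np.sqrt(12*w))
# camera box top
x,y,z=np.moveaxis(P,-1,0)
m=(x>.59)&(x<.641)&(abs(y-.343)<.019)&(z>.33)&(z<.39)
q=P[m]
for _ in range(3):
    A=np.c_[q[:,:2]-[.62,.343],np.ones(len(q))];s=np.linalg.lstsq(A,q[:,2],rcond=None)[0];q=q[abs(q[:,2]-A@s)<.008]
print("box top slope dz/dx,dz/dy,z0",s,np.degrees(np.arctan(s[:2])),len(q),np.std(q[:,2]-np.c_[q[:,:2]-[.62,.343],np.ones(len(q))]@s))
# white box region yaw: white pixels
m=(x>.55)&(x<.7)&(abs(y-.343)<.045)&(z>.3)
vv,uu=np.where(m&(im.min(2)>150));q=P[vv,uu];print("white",cv2.minAreaRect((q[:,:2]*1000).astype(np.float32)))
vv,uu=np.where(m&(im.max(2)<70)&(x<.595));q=P[vv,uu];print("barrel",q.mean(0),q.min(0),q.max(0))
c=m&(z>.37)|((x>.7)&(x<.76)&(abs(y-.35)<.04)&(z>.37));print("column top",P[(x>.7)&(x<.77)&(abs(y-.35)<.04)&(z>.37)].mean(0))
t=cv2.resize(im[120:215,165:295].astype(np.uint8)[:,:,::-1],(780,570),interpolation=cv2.INTER_CUBIC);cv2.imwrite("pics/c2.png",t)
print([tip_of(c,"lens")[0] for c in("top","side")],[search_frame(c,"camera_stand")[:1] for c in("top",)])
E
```

```text
gray pct [124.92222222 229.83333333 235.11111111]
rack rect ((443.0870666503906, -332.719970703125), (72.5882339477539, 124.59880065917969), 77.06716918945312) 428
pca yaw -9.85118369948541 [0.07009973 0.12185975]
side cassette 126 [ 0.44227047 -0.33816725  0.06904834] [ 0.43553308 -0.35922193  0.05078501] [ 0.45396159 -0.30954655  0.08096489]
81.46188313924908 [0.00995162 0.05804988]
box top slope dz/dx,dz/dy,z0 [0.23790226 0.04367952 0.35895889] [13.38203368  2.50106241] 146 0.001975820833252852
white ((644.0806884765625, 347.634521484375), (107.38422393798828, 61.61592102050781), 18.05743980407715)
barrel [0.5783232  0.33460417 0.34493466] [0.56800545 0.32395846 0.33683691] [0.5906992  0.3483029  0.35469533]
column top [0.72947844 0.35158479 0.38756974]
[{'at': [0.5674, 0.3432, 0.3313], 'score': 0.72}, {'at': [0.567, 0.3412, 0.3263], 'score': 0.47}] [[{'at': [0.3958, -0.509, 0.0508], 'score': 0.63}]]
```

View pics/c2.png

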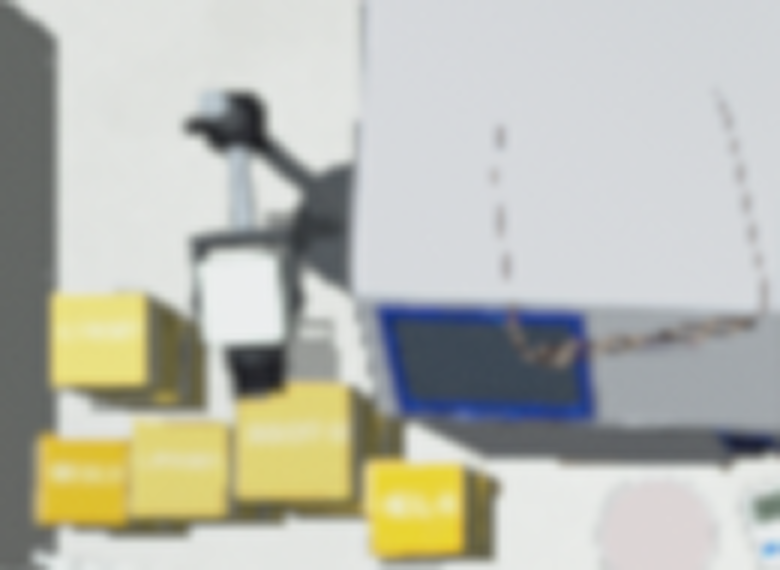

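```bash
cat >> h.py <<'E'
from scipy.spatial.transform import Rotation as R
def view(psi,th,lens):
    Rz=R.from_euler("ZY",[psi,-th]).as_matrix()   # x into lens, z up in picture
    return np.array(lens)-.12*Rz[:,0],Rz
def tool(Rc,s=1):   # tool z = -cassette z, tool y = s*cassette y
    z=-Rc[:,2];y=s*Rc[:,1];return np.c_[np.cross(y,z),y,z]
E
python3 - <<'E'
from h import *
P=cloud("top",np.load("pics/topm.npy"));im=cv2.imread("pics/top0.png")
x,y,z=np.moveaxis(P,-1,0)
m=(x>.585)&(x<.65)&(abs(y-.345)<.05)&(z>.325)&(im.min(2)>170)
q=[]
for r in np.unique(np.where(m)[0]):
    Y=P[r][m[r]]
    if len(Y)>6:q.append([Y[:,0].mean(),(Y[:,1].min()+Y[:,1].max())/2,len(Y)])
q=np.array(q);p=np.polyfit(q[:,0],q[:,1],1);print(q.round(3)[::3],np.degrees(np.arctan(p[0])),np.polyval(p,[.567,.624,.729]))
# obstacles in the corridor
for x0 in np.arange(.3,.6,.05):
    print(round(x0,2),[round(float(np.percentile(z[(abs(x-x0)<.025)&(abs(y-y0)<.04)&(z>-.05)],98)),2) if ((abs(x-x0)<.025)&(abs(y-y0)<.04)&(z>-.05)).any() else None for y0 in np.arange(-.4,.5,.08)])
lens=[.567,.341,.329]; V,Rv=view(np.radians(4),np.radians(13),lens)
Rr=R.from_euler("z",-10.5,degrees=True).as_matrix(); 
for s in(1,-1):
    T=tool(Rr,s);print(s,T.round(2).tolist())
    for n,p,Rt in(("grasp",[.445,-.334,.036],T),("above",[.445,-.334,.25],T),("mid",[.42,0,.36],tool(np.eye(3),s)),("view",V+tool(Rv,s)[:,2]*.007,tool(Rv,s)),("pre",V+[-.05,0,.1],tool(Rv,s)),("st",[.12,.45,.36],tool(R.from_euler("z",1.3).as_matrix(),s))):
        j=solver.inverse_kinematics(np.array(p),Rt);print(n,np.round(p,3),None if j is None else np.round(j,2))
print(env.sense()["tcp_rot"].round(2))
E
```

```text
[[ 0.643  0.347 12.   ]
 [ 0.632  0.348 14.   ]
 [ 0.621  0.342 13.   ]
 [ 0.61   0.345 14.   ]
 [ 0.6    0.342 13.   ]] 8.053100885470036 [0.3371078  0.3451725  0.36002854]
0.3 [None, None, None, None, None, None, None, None, None, None, None, None]
0.35 [0.0, 0.0, 0.05, 0.05, 0.04, 0.01, 0.0, 0.04, 0.07, 0.0, 0.0, 0.0]
0.4 [0.0, 0.05, 0.07, 0.07, 0.07, 0.06, 0.06, 0.09, 0.1, 0.08, 0.06, 0.06]
0.45 [0.03, 0.08, 0.09, 0.09, 0.1, 0.09, 0.02, 0.02, 0.0, 0.09, 0.06, 0.06]
0.5 [0.27, 0.05, 0.1, 0.11, 0.11, 0.09, 0.02, 0.02, 0.15, 0.18, 0.18, 0.16]
0.55 [0.41, 0.4, 0.1, 0.11, 0.11, 0.4, 0.41, 0.48, 0.4, 0.34, 0.18, 0.16]
1 [[-0.98, 0.18, -0.0], [0.18, 0.98, 0.0], [0.0, 0.0, -1.0]]
grasp [ 0.445 -0.334  0.036] [-0.01  0.63  0.79  1.98 -0.63  0.79  2.53]
above [ 0.445 -0.334  0.25 ] [-0.26  0.37  1.08  1.81 -0.35  1.17  2.32]
mid [0.42 0.   0.36] [-0.79 -0.15  0.64  1.91  0.09  1.36  1.39]
view [0.452 0.333 0.295] [-0.93  0.1   0.15  1.86  0.16  1.02  0.79]
pre [0.4   0.333 0.402] [-1.03 -0.03  0.16  1.76  0.18  1.26  0.73]
st [0.12 0.45 0.36] [-1.1   0.02 -0.29  1.78  0.01  1.34  1.48]
-1 [[0.98, -0.18, -0.0], [-0.18, -0.98, 0.0], [-0.0, -0.0, -1.0]]
grasp [ 0.445 -0.334  0.036] [ 0.01  0.62  0.76  1.98 -0.61  0.78 -0.63]
above [ 0.445 -0.334  0.25 ] [-0.28  0.39  1.13  1.81 -0.38  1.18 -0.79]
mid [0.42 0.   0.36] [-0.89 -0.17  0.72  1.91  0.12  1.36 -1.77]
view [0.452 0.333 0.295] [-1.3   0.1   0.56  1.88  0.11  1.01 -2.3 ]
pre [0.4   0.333 0.402] [-1.3  -0.05  0.42  1.77  0.19  1.26 -2.43]
st [0.12 0.45 0.36] [-1.61 -0.    0.23  1.8   0.    1.34 -1.65]
[[-0.97  0.25  0.  ]
 [ 0.25  0.97 -0.  ]
 [-0.   -0.   -1.  ]]
```

```bash
python3 - <<'E'
from h import *
s=env.sense();a=1.362
env.movel(np.array([.162,.629,.36]))
p=np.array([.40*np.cos(a),.40*np.sin(a),.36])
env.movel(p,rate=.2)
q=np.array(env.sense()["joint_positions"]);print(q.round(2))
q[6]=1.6;env.goto_joints(q)
q[0]=.645;q[6]=2.0;env.goto_joints(q)
s=env.sense();print(s["t"],s["ee_pos"].round(3),s["tcp_rot"].round(2).tolist())
Rr=R.from_euler("z",-10.5,degrees=True).as_matrix();T=tool(Rr)
env.reach(np.array([.445,-.335,.2]),T)
s=env.sense();print(s["t"],np.round(s["joint_positions"],2),s["ee_pos"].round(3))
for c in("side","top"):
    p,d=viewer.read_camera(c);cv2.imwrite(f"pics/{c}1.png",p[:,:,::-1])
    print(c,[(np.round(r["at"],3).tolist(),round(r["score"],2)) for r in tip_of(c,"cassette_center")+tip_of(c,"large_cassette")])
E
```

```text
[-1.38 -0.12 -0.06  1.91 -0.01  1.35 -0.12]
8.5 [ 0.316 -0.246  0.36 ] [[-0.99, 0.16, -0.0], [0.16, 0.99, 0.0], [0.0, 0.0, -1.0]]
9.4 [ 0.63  0.3  -0.05  1.82  0.02  1.03  1.96] [ 0.445 -0.335  0.201]
side [([0.448, -0.335, 0.043], 0.72), ([0.447, -0.338, 0.007], 0.75), ([0.446, -0.336, -0.002], 0.49)]
top []
```

```bash
python3 - <<'E'
from h import *
T=tool(R.from_euler("z",-10.5,degrees=True).as_matrix())
env.movel(np.array([.447,-.335,.1]),T)
p,d=viewer.read_camera("side")
env.movel(np.array([.447,-.335,.038]),rate=.06)
s=env.sense();print(s["t"],s["ee_pos"].round(4),s["wrist_force"].round(1))
effector.grasp(5);s=env.sense();print(s["gripper_width"],s["grasp_force"],s["wrist_force"].round(1),s["moment"].round(2),s["ee_pos"].round(4))
p,d=viewer.read_camera("side")
cv2.imwrite("pics/g.png",cv2.resize(p[230:340,310:430,::-1],(600,550),interpolation=cv2.INTER_CUBIC))
E
```

```text
11.75 [ 0.4473 -0.3352  0.0384] [ 0.7 -0.2 -0.8]
0.049719376826944314 4.998081922531128 [ 0.2  0.2 -0.1] [ 0.02 -0.03  0.04] [ 0.447 -0.335  0.038]
```

View pics/g.png

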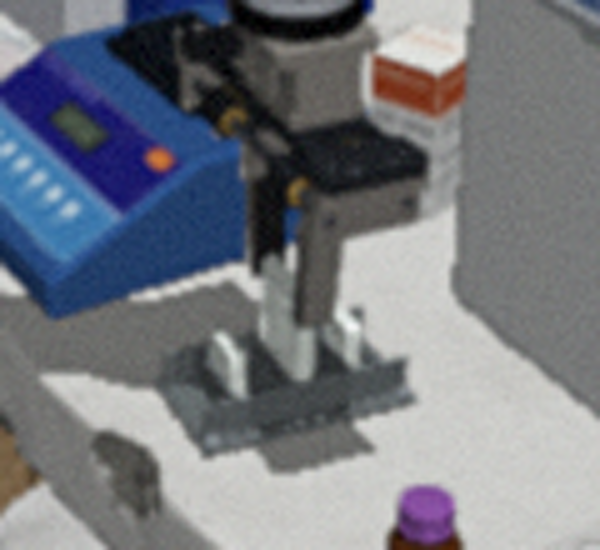

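```bash
python3 - <<'E'
from h import *
effector.grasp(25)
env.movel(np.array([.447,-.335,.15]),rate=.08)
env.movel(np.array([.38,-.29,.36]),rate=.15)
s=env.sense();print(s["t"],s["gripper_width"],s["grasp_force"],s["ee_pos"].round(4))
L=[viewer.read_camera("side") for _ in range(4)];p=L[0][0]
tr=[r for n in("cassette_center","large_cassette") for r in tip_of("side",n)]
T=s["tcp_rot"];o=s["ee_pos"];f=lambda P:(np.array(P)-o)@T
for r in tr: print(np.round(r["at"],3),round(r["score"],2),"in tool",f(r["at"]).round(4))
Q=f(cloud("side",np.median([l[1] for l in L],0)).reshape(-1,3))
# points below fingertips: face (-x world = +x tool)
m=(Q[:,2]>.006)&(Q[:,2]<.06)&(abs(Q[:,1])<.04)&(abs(Q[:,0])<.03)
q=Q[m];print(len(q),"zmax",np.percentile(q[:,2],[50,97]))
i=(abs(q[:,1])<.018);print("face tool x",np.median(q[i,0]),i.sum(),"slope xz,xy",np.linalg.lstsq(np.c_[q[i][:,1:],np.ones(i.sum())],q[i,0],rcond=None)[0])
u,v=proj("side",o)[0].astype(int)
cv2.imwrite("pics/l.png",cv2.resize(p[v-60:v+50,u-60:u+60,::-1],(600,550),interpolation=cv2.INTER_CUBIC))
E
```

```text
15.925 0.04947188508048569 24.996803998947144 [ 0.3798 -0.2898  0.3591]
[ 0.378 -0.289  0.365] 0.69 in tool [ 0.0024  0.0003 -0.0057]
[ 0.382 -0.292  0.33 ] 0.76 in tool [-0.0025 -0.0017  0.0293]
[ 0.412 -0.328  0.003] 0.67 in tool [-0.0391 -0.0316  0.3564]
101 zmax [0.01928168 0.03049597]
face tool x 0.006070086055708707 50 slope xz,xy [0.00360521 0.01545676 0.005823  ]
```

View pics/l.png

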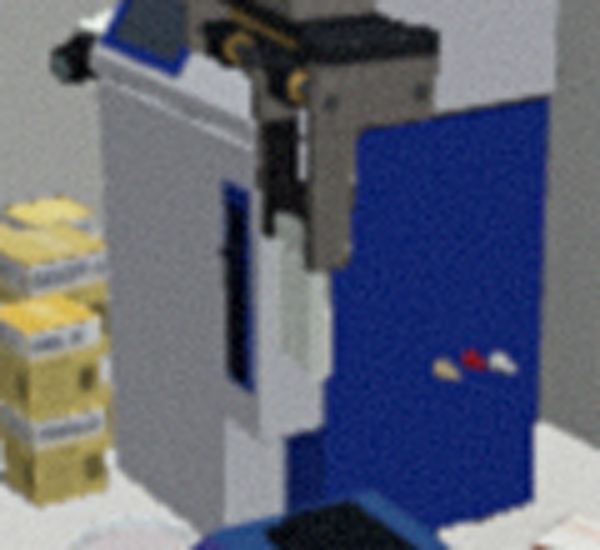

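```bash
python3 - <<'E'
from h import *
V,Rv=view(np.radians(5),np.radians(13),[.567,.3407,.3295]);T=tool(Rv)
off=np.array([.001,0,-.005]); tgt=V-T@off; print(V.round(3),tgt.round(3))
env.movel(np.array([.37,0.,.36]),tool(np.eye(3)),rate=.2)
env.movel(tgt-.08*Rv[:,0],T,rate=.2)
env.movel(tgt,T,rate=.08)
env.pause(.5)
s=env.sense();print(s["t"],s["ee_pos"].round(3),s["grasp_force"],s["gripper_width"],np.round(s["joint_positions"],2),(V-(s["ee_pos"]+s["tcp_rot"]@off)).round(4))
ims=[]
for c in("side","top"):
    p,d=viewer.read_camera(c)
    for n in("cassette_center","lens"):print(c,n,[(np.round(r["at"],3).tolist(),round(r["score"],2)) for r in tip_of(c,n)[:2]])
    u,v=proj(c,V+[.05,0,0])[0].astype(int);ims.append(cv2.resize(p[v-50:v+50,u-50:u+50,::-1],(400,400),interpolation=cv2.INTER_CUBIC))
cv2.imwrite("pics/v.png",np.hstack(ims))
E
```

```text
[0.451 0.331 0.303] [0.453 0.331 0.298]
21.2917 [0.453 0.331 0.298] 24.99679684638977 0.0497004647580724 [ 0.03  0.21 -0.92  1.8   0.38  1.07  0.63] [ 0.  0. -0.]
side cassette_center [([0.451, 0.332, 0.304], 0.59)]
side lens [([0.567, 0.341, 0.331], 0.4)]
top cassette_center []
top lens [([0.564, 0.34, 0.332], 0.61), ([0.393, 0.215, 0.001], 0.47)]
```

View pics/v.png

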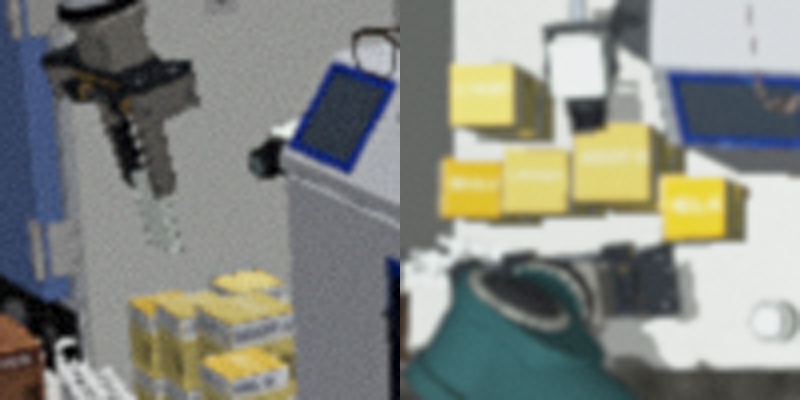

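The picture shows the cassette held at about (160,220) in the left half, in front of the lens at (265,160). It is clear of the camera, and its measured centre is within 2 mm of the target.

```bash
python3 -c "
from station import *
from station import workorder
print(workorder.finish_job())"
```

```text
the job is handed in; nothing more can be done
None
```

The job is handed in with the large cassette held still 120 mm in front of the lens; its measured centre was within 2 mm of my estimated view point. The camera's tilt (13°) and turn (5°) were estimated from the images, and the judge's result was not shown.

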